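Load the wash-tablet doser and click its dial to six

TASK

Load the wash-tablet doser: sweep (or put) the three white tablets from its deck into its trough, leaving the blue tablet where it lies on the deck, and then shut the trough lid. Then turn the dial clockwise, click by click, to position 6 (six clicks from the red zero mark, the second long black mark), without ever running past it. Do not shift or knock over the bottles, spools, carton and can around it.

Things in the scene. Friction and masses are not known exactly. Their poses are not given: they have to be found in the camera images.
- doser: tablet doser, a fixed white appliance 161 mm deep (x), 286 mm wide (y). Frame: origin at its underside on the worktop, x away from the robot, y left, z up (turned up to 0.25 rad). At the right of deck and trough is the dial housing: in this frame y -142 to -60, x -82 to 79, flat top at z = 55 mm
- deck_edge (a point): middle of the edge where the flat grey deck drops into the trough, no sill. In the doser's frame it is at (-34.5, 40, 42) mm; deck at z = 42, x -34.5 to 74.5, y -60 to 140; back rail 8 mm above the deck at x 74.5, left cheek 6 mm above it at y 140. Tablets lie in four columns within 3 mm of doser y = -35, 15, 65, 115, centres at x -13 to 17, in any order
- trough (a point): centre of the trough's floor, in the doser's frame at (-56.5, 40, 6) mm. The trough is the open dark channel in front of the deck: x -78.5 to -34.5, y -60 to 140, 36 mm deep below the deck, ends closed
- tab_a_centre (a point): white wash tablet, a block 24 x 30 x 14 mm (its own x, y, z), about 25 g, rounded edges; the point is its centre. Starts lying flat on the doser's deck, turned up to 0.25 rad from the doser's axes
- tab_b_centre (a point): white wash tablet, a block 24 x 30 x 14 mm (its own x, y, z), about 25 g, rounded edges; the point is its centre. Starts lying flat on the doser's deck, turned up to 0.25 rad from the doser's axes
- tab_c_centre (a point): white wash tablet, a block 24 x 30 x 14 mm (its own x, y, z), about 25 g, rounded edges; the point is its centre. Starts lying flat on the doser's deck, turned up to 0.25 rad from the doser's axes
- tab_blue_centre (a point): blue wash tablet, a block 24 x 30 x 14 mm (its own x, y, z), about 25 g, rounded edges; the point is its centre. Starts lying flat on the doser's deck, turned up to 0.25 rad from the doser's axes. It is to stay where it is
- lid (a joint): angle of the clear trough lid with blue edge strips: 0 = shut flat over the trough, grows as it opens towards the robot, stop at 2.1; starts at 1.7 to 2.05. A stiff light hinge (0.03 N m), stays where it is left, no latch: push it over from the robot's side and press it down
- lid_edge (a point): middle of the lid's free edge, 45 mm from the hinge line. The hinge runs along doser y at doser x = -78.5, z = 42 mm; the lid spans doser y -59 to 139 and is 4 mm thick. Shut, its top is at z = 46
- dial (a joint): dial angle, grows clockwise seen from above, 0 to 4.712: positions 0 to 9, a click every 0.5236 rad (30 deg); position 6 is 3.142. A spring ball pulls it into the nearest click when let go (0.13 N m to pass a click). Starts at position 1, 2 or 3. Scale on the housing: 0 long red tick, 3, 6, 9 long black, short ticks between
- dial_grip (a point): on the dial's upright axis (doser x 0, y -101 mm), 27.5 mm above the housing top. Black knob: round skirt 52 mm across up to 9.5 mm above the housing top, then a bar grip 44 long, 12 wide, up to 36.5 mm above the housing top, with a white pointer line. The point's x axis runs along the bar to the pointer end; at dial 0 it points 135 deg left (anticlockwise) of the doser's x
- dropper: small brown dropper bottle with a black rubber top, 33 mm across, 102 mm tall, stands behind the deck; bystander, origin at the centre of its underside
- bottle_white: slim white bottle with a red cap, 43x50x164 mm, stands behind the dial housing; bystander, origin at the centre of its underside
- spool_0: dark red thread spool on end, 28 mm across, 43 mm tall, stands in front of the doser at its left; bystander, origin at the centre of its underside
- spool_1: white thread spool on end, 28 mm across, 43 mm tall, stands in front of the doser at its right; bystander, origin at the centre of its underside
- soap_box: red soap carton, 47x64x44 mm, stands at the left of the doser; bystander, origin at the centre of its underside
- starch: red spray can, 59 mm across, 198 mm tall, stands at the right of the dial housing; bystander, origin at the centre of its underside
Not all that is in view belongs to the job. What is shaped like the part that bears tab_a_centre but green is not meant.

How it is judged:
By the outcome, as a careful person would: the job done as asked, in the order asked, and still so for the second after the job is handed in, with the robot touching nothing.
It also fails if it takes over 64 s, if anything falls off the work surface, if the arm or the gripper's body presses on something with over 40 N, if the wrist force passes 120 N, or if a joint passes its speed limit or range.

ROBOT

A 7-joint arm with a two-finger parallel gripper is mounted at the origin on a cart in front of the work surface, level with it; the furniture and walls round the work are solid. World frame = base frame: x ahead of the robot, y to its left, z up, the work surface at z = 0. Lengths are in m, angles in rad, forces in N, time in s.
With the tool pointing down it reaches from about 0.425 to 0.925 m from the base axis. Payload 6.8 kg.
Tool frame: the origin (TCP) lies midway between the tips of the shut fingers; the grasp point (between the pads) lies 19 mm behind it; z points along the fingers, y is the line along which they close (so a half turn about z gives the same grasp; the last joint's range is limited). The gripper opens to 88 mm and grips with 3 to 60 N. Pads are 20 mm wide; open, the fingers measure 115 mm over their backs; the gripper's body (75 mm by 178 mm) begins 61 mm behind the grasp point.
Start: joints at [-1.308, 0.477, 0.022, 1.555, -0.011, 1.109, -0.083], TCP at [0.245, 0.629, 0.223] pointing down, gripper open.
Joint ranges: [-2.96, 2.96], [-0.34, 2.1], [-1.41, 1.46], [0.24, 2.44], [-1.37, 4.51], [0.17, 1.92], [-2.96, 2.96]. Speed limits (rad/s): [2.39, 2.39, 3.14, 3.14, 3.14, 3.14, 3.14].

INTERFACE

Orientations are given as a unit quaternion [w, x, y, z].
In Python, from station import ctrl gives the robot as it stands.
- The arm moves only by the tool pendant, called after "Call:" by a JSON object that holds its "api" and its "payload". Schema: {"type":"object","properties":{"offsets":{"type":"string"},"grip_force":{"type":"number"},"only":{"type":"string"},"quiet":{"type":"boolean"},"lines":{"type":"string"}},"required":["offsets"],"additionalProperties":false}. offsets is a string of 1 to 10 rows, one to a line, with the numbers parted by spaces; each row has 7 numbers: the finger opening in m, then dx, dy, dz in fractions of the full range, 1 being 0.75 m, then a rotation vector rx, ry, rz in fractions of the full range, 1 being pi rad; each row shifts and turns the commanded pose from where the row before left it, along the tool's axes as they then stand; what a row does not reach is not made up. A row lasts 1/12 s, in which the tool goes at most 0.0417 m and 0.125 rad, less where a joint would pass 70% of its speed; a pose out of reach is approached as far as the arm can. The fingers move at their own pace and stop on an object; grip_force is the grip in N (left out, the last holds). Time passes only in rows, so rows that do not move let the fingers close. The tool returns the time, the measured TCP pose, the force, the opening and the grip force at its end. only (a regular expression) keeps the lines of the reply that match it, lines (a string "A,B") keeps lines A to B, and quiet returns only ok. Shift and turn numbers lie between -1 and 1, and a call with a number outside is refused. Input that does not fit is refused with a message, and nothing moves.
- ctrl.sense(): the state, without advancing time (a new reading comes with each control period).
- ctrl.grab_frame(name): name is "side" or "top" or "wrist"; returns a dict with "color" (480x640x3 uint8, red, green, blue), "K" (3x3 intrinsics, pixels), "view" (4x4, takes a point from world to camera coordinates); the wrist camera has in their place "T_tool_cam" (4x4, takes a point from camera to tool coordinates, whose origin is the TCP and whose axes are the flange's). Camera axes: x right, y up, looking along -z (the intrinsics and any distortion apply to the point x, -y, -z); pixel columns grow to the right and rows downward; lengths in m; the calibration is good to about 2 mm. A picture is of the moment at which its call begins: read the wrist's pose just before it. There is no depth.
- ctrl.job_done(): hands the job in; it is judged then, once.
Trained networks look in the newest picture that a camera, given by its name, has taken for a name from the list of things; names that differ only in an ending like _2 or _b are one class to them, and where a whole thing is asked for, a point or a joint stands for the part that bears it (a point fixed in the world has none). Each returns a list of dicts, best first, with "confidence" (0 to 1); they miss things now and then, are a little off and sometimes report something else, mostly with a low value. They report only what shows in the picture. A call takes as long as a camera call. They do not tell look-alikes from the thing itself.
- ctrl.boxes_of(thing, camera): "location" ([x, y, z] in m, in the coordinates of the camera as it stood for that picture, good to about 4 mm: the middle of the surface that is visible of it).
- ctrl.place_of(thing, camera): "location" ([x, y, z] in m, in the coordinates of the camera as it stood for that picture, good to about 4 mm: a listed point, or the origin of a listed thing).
The state is a dict: "clock": time; "joint_pos": joint angles; "dq": joint speeds; "tau": joint torques, N m; "position": TCP position; "ee_rot": TCP orientation; "wrist_force": force on the tool from outside, world axes, zero at the start; "ft_torque": the same for the moment, N m; "grip_width": finger opening in m; "gripper_force": force on a finger pad.
Only numpy, scipy, OpenCV 4.12 (cv2) and the standard library are available. Lean on these libraries where they do the work, as an engineer would, in place of code of your own. Each camera call takes 0.05 s, during which the arm holds its last target. There are 200 camera calls.

## Working session

There is one attempt and no reset: what is moved stays moved. The work goes in short steps, Python scripts to look and compute and a tool call to move; the robot and the scene stay as the last step left them, time stands still between calls to the robot, and variables do not carry over. Pictures are saved under pics/ and viewed, at most 10 in all, crops included, and the job is handed in when it is done.

```bash
ls; mkdir -p pics; cat > h.py <<'E'
import numpy as np, cv2, json
from station import ctrl
from scipy.spatial.transform import Rotation as R
def T_tool():
    s=ctrl.sense(); T=np.eye(4); q=s["ee_rot"]; T[:3,:3]=R.from_quat([q[1],q[2],q[3],q[0]]).as_matrix(); T[:3,3]=s["position"]; return T
def grab(n):
    Tt=T_tool(); f=ctrl.grab_frame(n)
    W=(Tt@f["T_tool_cam"]) if n=="wrist" else np.linalg.inv(f["view"])
    return f,W
def pt(W,p): return (W@np.r_[p,1])[:3]
def proj(f,W,p):
    c=(np.linalg.inv(W)@np.r_[p,1])[:3]; u=f["K"]@np.array([c[0],-c[1],-c[2]]); return u[:2]/u[2]
def ray(f,W,uv):
    d=np.linalg.inv(f["K"])@np.r_[uv,1]; d=W[:3,:3]@np.array([d[0],-d[1],-d[2]]); return W[:3,3],d/np.linalg.norm(d)
def atz(f,W,uv,z):
    o,d=ray(f,W,uv); return o+d*(z-o[2])/d[2]
def tri(rs):
    A=sum(np.eye(3)-np.outer(d,d) for o,d in rs); b=sum((np.eye(3)-np.outer(d,d))@o for o,d in rs); return np.linalg.solve(A,b)
def save(f,n,crop=None,scale=1):
    im=f["color"][:,:,::-1]
    if crop: im=im[crop[1]:crop[3],crop[0]:crop[2]]
    cv2.imwrite("pics/"+n,cv2.resize(im,None,fx=scale,fy=scale,interpolation=cv2.INTER_CUBIC))
E
python3 - <<'E'
from h import *
np.set_printoptions(precision=4,suppress=True)
print(ctrl.sense())
for cam in ["top","side"]:
    f,W=grab(cam); save(f,cam+"1.png"); print(cam,f["K"].tolist(),W.tolist(),[k for k in f])
    for t in ["doser","deck_edge","trough","tab_a_centre","tab_blue_centre","lid_edge","dial_grip","dropper","bottle_white","spool_0","soap_box","starch"]:
        for d in ctrl.place_of(t,cam)[:6]: 
            p=pt(W,d["location"]); print(cam,t,p,round(d["confidence"],2),proj(f,W,p).round())
E
```

```text
pics
{'clock': 0.0, 'joint_pos': array([-1.3081,  0.4778,  0.0223,  1.5564, -0.0115,  1.1093, -0.0831]), 'dq': array([-0.0022, -0.0005, -0.0011,  0.0024, -0.0003, -0.0017,  0.0017]), 'tau': array([ -0.0013, -58.2836,   1.5342, -27.2618,  -0.0544,   0.0169,
         0.0002]), 'position': array([0.2444, 0.6286, 0.2217]), 'ee_rot': array([-0.0001,  0.1843,  0.9829, -0.0009]), 'wrist_force': array([-0.3745, -0.5829, -0.4255]), 'ft_torque': array([0.0193, 0.0308, 0.0254]), 'gripper_force': 0.0, 'grip_width': 0.08789269415509149}
top [[458.27539131567556, 0.0, 317.3293537535973], [0.0, 458.27539131567556, 240.12368056564026], [0.0, 0.0, 1.0]] [[0.055964865919191656, 0.9754639235617564, -0.21292737638018933, 0.3477038174835953], [-0.9984187953704621, 0.055803707109468074, -0.006771655915401396, 0.03482143773592519], [0.005276630898859958, 0.21296966944225784, 0.9770445624760483, 1.0126417871746463], [0.0, 0.0, 0.0, 1.0]] ['color', 'K', 'view']
top doser [ 0.5563 -0.0292  0.0028] 0.86 [349. 247.]
top deck_edge [0.5164 0.0078 0.0428] 0.59 [332. 260.]
top trough [0.4939 0.0053 0.0027] 0.84 [33
[... 1747 characters left out ...]
 0.0816 0.0463] 0.47 [315. 247.]
side lid_edge [0.4532 0.0039 0.0845] 0.85 [282. 264.]
side lid_edge [ 0.6847 -0.1229  0.0089] 0.3 [430. 318.]
side dial_grip [ 0.5651 -0.1328  0.0829] 0.64 [370. 305.]
side dropper [ 0.6776  0.0453 -0.0017] 0.91 [389. 264.]
side dropper [0.5179 0.01   0.0427] 0.52 [317. 274.]
side dropper [ 0.5578 -0.0291 -0.0018] 0.43 [344. 302.]
side bottle_white [ 0.6849 -0.1203  0.0067] 0.72 [429. 318.]
side spool_0 [ 0.417   0.1    -0.0005] 0.81 [253. 271.]
side spool_0 [ 0.4299 -0.1141 -0.0016] 0.68 [287. 350.]
side soap_box [0.5631 0.1657 0.002 ] 0.8 [316. 237.]
side starch [ 0.5478 -0.2431 -0.0015] 0.7 [382. 394.]
side starch [ 0.5703 -0.0641  0.0521] 0.26 [358. 291.]
```

```bash
python3 - <<'E'
import cv2
a=cv2.imread("pics/top1.png")[175:335,235:455]; b=cv2.imread("pics/side1.png")[190:410,220:460]
cv2.imwrite("pics/topc.png",cv2.resize(a,None,fx=3.6,fy=3.6,interpolation=cv2.INTER_CUBIC))
cv2.imwrite("pics/sidec.png",cv2.resize(b,None,fx=2.7,fy=2.7,interpolation=cv2.INTER_CUBIC))
E
```

```text
(no output)
```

View pics/topc.png

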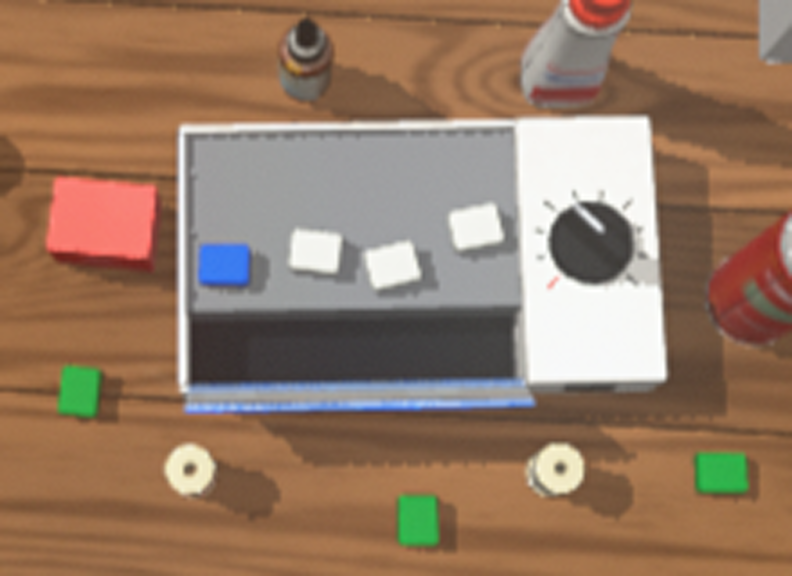

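View pics/sidec.png

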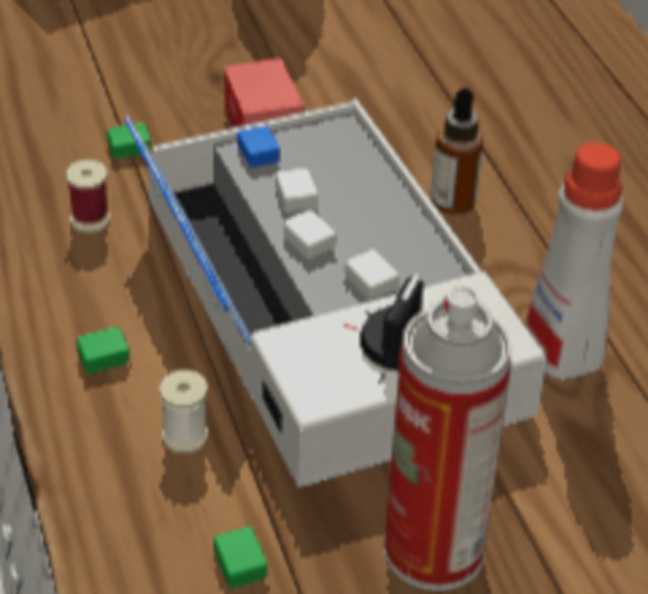

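Top crop: the white tablets lie on the grey deck at (316,251), (392,265) and (477,226), and the blue one at (224,265). The lid edge runs along y≈405, and the dial at (592,240) points up-left, with the red zero at (552,283). The side crop agrees.

These could be taken for tablets (top image): three green blocks on the worktop at (257,284), (351,319) and (435,306), which are look-alikes and not meant. I want the white blocks on the deck at (323,245), (344,249) and (367,238). Next I move over the doser and check this choice close up with the wrist camera.

Units first: shifts go in shares of 0.75 m and turns go in shares of pi rad. So -0.02525 m / 0.75 = -0.0337, -0.0246 m / 0.75 = -0.0328.

Call:
{"api": "pendant", "payload": {"offsets": "0.088 -0.0328 -0.0337 -0.004 0 0 0\n0.088 -0.0328 -0.0337 -0.004 0 0 0\n0.088 -0.0328 -0.0337 -0.004 0 0 0\n0.088 -0.0328 -0.0337 -0.004 0 0 0\n0.088 -0.0328 -0.0337 -0.004 0 0 0\n0.088 -0.0328 -0.0337 -0.004 0 0 0\n0.088 -0.0328 -0.0337 -0.004 0 0 0\n0.088 -0.0328 -0.0337 -0.004 0 0 0\n0.088 -0.0328 -0.0337 -0.004 0 0 0\n0.088 -0.0328 -0.0337 -0.004 0 0 0"}}

```text
clock: 2.13
position: [0.3828, 0.303, 0.2531]
ee_rot: [0.0, 0.184, 0.983, 0.0]
wrist_force: [1.7, -0.5, -1.2]
grip_width: 0.0877
gripper_force: 0.0
```

Call:
{"api": "pendant", "payload": {"offsets": "0.0 -0.0328 -0.0337 -0.004 0 0 0\n0.0 -0.0328 -0.0337 -0.004 0 0 0\n0.0 -0.0328 -0.0337 -0.004 0 0 0\n0.0 -0.0328 -0.0337 -0.004 0 0 0\n0.0 -0.0328 -0.0337 -0.004 0 0 0\n0.0 -0.0328 -0.0337 -0.004 0 0 0\n0.0 -0.0328 -0.0337 -0.004 0 0 0\n0.0 -0.0328 -0.0337 -0.004 0 0 0\n0.0 -0.0328 -0.0337 -0.004 0 0 0\n0.0 -0.0328 -0.0337 -0.004 0 0 0"}}

```text
clock: 2.97
position: [0.5206, -0.0215, 0.2832]
ee_rot: [0.0, 0.184, 0.983, 0.0]
wrist_force: [0.4, 0.4, 0.2]
grip_width: 0.0246
gripper_force: 0.0
```

Call:
{"api": "pendant", "payload": {"offsets": "0 0 0 0 0 0 -0.0357\n0 0 0 0 0 0 -0.0357\n0 0 0 0 0 0 -0.0357\n0 0 0 0 0 0 -0.0357\n0 0 0 0 0 0 0\n0 0 0 0 0 0 0"}}

```text
clock: 3.47
position: [0.5202, -0.0199, 0.2828]
ee_rot: [0.0, -0.037, 0.999, 0.0]
wrist_force: [0.3, -0.2, 0.3]
grip_width: 0.001
gripper_force: 0.0
```

```bash
python3 - <<'E'
from h import *
np.set_printoptions(precision=4,suppress=True)
f,W=grab("wrist"); save(f,"w1.png",None,1.2); np.savez("w1.npz",c=f["color"],K=f["K"],W=W); print(W,f["K"][0],f["T_tool_cam"])
for t in ["doser","deck_edge","trough","tab_a_centre","tab_blue_centre","lid_edge","dial_grip"]:
    for d in ctrl.place_of(t,"wrist")[:6]:
        p=pt(W,d["location"]); print(t,p,round(d["confidence"],2),proj(f,W,p).round())
E
```

```text
[[-0.0743 -0.9658 -0.2482  0.4528]
 [ 0.9972 -0.0721 -0.018  -0.0239]
 [-0.0006 -0.2489  0.9685  0.4439]
 [ 0.      0.      0.      1.    ]] [410.4463   0.     321.5013] [[ 0.0006  0.9686  0.2486  0.0674]
 [ 1.     -0.0008  0.0005  0.001 ]
 [ 0.0007  0.2486 -0.9686 -0.1611]
 [ 0.      0.      0.      1.    ]]
doser [ 0.5588 -0.0287  0.0007] 0.91 [310. 228.]
deck_edge [0.5185 0.0078 0.0382] 0.55 [349. 200.]
deck_edge [0.5507 0.0332 0.0483] 0.35 [372. 235.]
deck_edge [ 0.5422 -0.0166  0.0472] 0.26 [322. 223.]
trough [0.4964 0.0069 0.0062] 0.9 [348. 174.]
tab_a_centre [0.4626 0.1678 0.0089] 0.78 [505. 153.]
tab_a_centre [ 0.5418 -0.0158  0.0498] 0.72 [323. 223.]
tab_a_centre [ 0.3964 -0.0376  0.0064] 0.61 [312.  70.]
tab_a_centre [ 0.4351 -0.2173  0.0006] 0.58 [135.  97.]
tab_blue_centre [0.5417 0.0842 0.053 ] 0.7 [425. 231.]
lid_edge [ 0.4306 -0.1202 -0.0009] 0.7 [230. 100.]
lid_edge [0.4598 0.0026 0.0793] 0.63 [352. 140.]
dial_grip [ 0.562  -0.1324  0.0826] 0.82 [194. 243.]
```

View pics/w1.png

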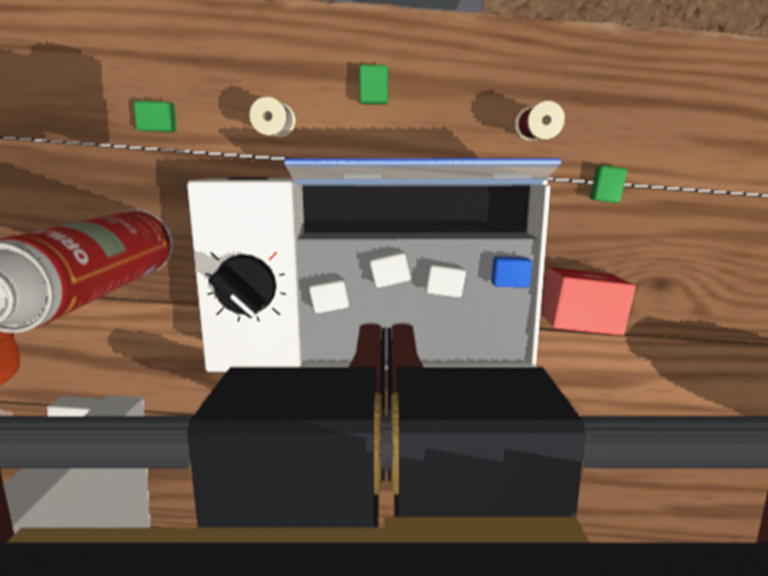

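The wrist picture (1.2x) shows white tablets at (329,297), (390,270) and (446,281), and the blue one at (511,272), all on the deck. The green ones lie on the wood, so the choice is confirmed. The dial is at (243,285) and the lid stands open along y≈162.

```bash
cat > fit.py <<'E'
from h import *
from scipy.optimize import least_squares
np.set_printoptions(precision=4,suppress=True)
ft,Wt=grab("top"); fs,Ws=grab("side")
z=np.load("w1.npz"); fw={"color":z["c"],"K":z["K"]}; Ww=z["W"]
C=[(-82,-142,55),(79,-142,55),(-82,-60,55),(79,-60,55)]
obs=[(fw,Ww,(157.5,151),C[0]),(fw,Ww,(172.5,309),C[1]),(fw,Ww,(241.7,151),C[2]),(ft,Wt,(415.6,207.5),C[1]),(ft,Wt,(420,280.6),C[0]),(ft,Wt,(378.3,208.9),C[3])]
net=[((0.5164,.0078),(-34.5,40)),((.4939,.0053),(-56.5,40)),((.564,-.1329),(0,-101)),((.5563,-.0292),(0,0)),((.5572,-.0262),(0,0)),((.52,.0101),(-34.5,40)),((.4974,.0035),(-56.5,40)),((.5651,-.1328),(0,-101)),((.5588,-.0287),(0,0)),((.5185,.0078),(-34.5,40)),((.4964,.0069),(-56.5,40)),((.562,-.1324),(0,-101))]
def w(a,p): 
    p=np.array(p)/1e3; c,s=np.cos(a[2]),np.sin(a[2]); return np.array([a[0]+c*p[0]-s*p[1],a[1]+s*p[0]+c*p[1],p[2] if len(p)>2 else 0])
def res(a):
    return np.concatenate([(proj(f,W,w(a,c))-uv)*2 for f,W,uv,c in obs]+[(w(a,c)[:2]-q)*1e3 for q,c in net])
s=least_squares(res,[.557,-.028,.076],loss="soft_l1"); a=s.x; print("doser",a); print(np.abs(s.fun).round(1))
def dz(p): c,s_=np.cos(a[2]),np.sin(a[2]); d=np.array(p[:2])-a[:2]; return np.array([c*d[0]+s_*d[1],-s_*d[0]+c*d[1],p[2]])*1e3
def blobs(f,W,kind):
    hsv=cv2.cvtColor(f["color"],cv2.COLOR_RGB2HSV).astype(int)
    m=((hsv[...,2]>185)&(hsv[...,1]<40)) if kind=="w" else ((abs(hsv[...,0]-112)<14)&(hsv[...,1]>150)&(hsv[...,2]>120))
    n,l,st,ce=cv2.connectedComponentsWithStats(m.astype(np.uint8)); out=[]
    for i in range(1,n):
        q=atz(f,W,ce[i],.054); d=dz(q)
        if 60<st[i,4]<1500 and -85<d[0]<70 and -55<d[1]<135: out.append((ce[i].round(1),st[i,4],d.round(1)))
    return out
if __name__=="__main__":
    for n,f,W in (("w",fw,Ww),("t",ft,Wt),("s",fs,Ws)):
        for k in "wb": print(n,k,blobs(f,W,k))
    # dial pointer angle & lid from nets
    for n,f,W in (("t",ft,Wt),("w",fw,Ww)): save(f,n+"d.png",None,1)
    for q in [(.4573,-.0044,.0822),(.4532,.0039,.0845),(.4598,.0026,.0793),(.5406,-.2419,0),(.5478,-.2431,0),(.6797,-.1209,0),(.6849,-.1203,0),(.6726,.0424,0)]: print(dz(q).round(1))
    for v in [(-34.5,40,42),(0,-101,82.5)]: print(w(a,v))
    np.save("dose.npy",a)
E
python3 fit.py
```

```text
doser [ 0.5557 -0.0302  0.0648]
[5.3 1.3 6.6 2.5 2.9 0.4 1.  2.3 1.5 1.2 1.7 4.6 2.3 0.3 2.8 0.8 1.8 2.
 0.6 1.  1.5 4.  1.3 2.6 0.7 2.6 2.9 1.9 3.1 1.5 0.2 0.3 0.3 0.8 0.2 1.5]
w w [(array([325.1, 225.2]), np.int32(690), array([-11.9,  17. ,  54. ])), (array([371.6, 234.5]), np.int32(676), array([-3. , 62.7, 54. ])), (array([274.1, 247.4]), np.int32(667), array([ 11.1, -33.1,  54. ]))]
w b [(array([426.7, 226.7]), np.int32(692), array([-11.4, 116.2,  54. ]))]
t w [(array([322.2, 244.6]), np.int32(137), array([-4.3, 61.1, 54. ]))]
t b [(array([296.9, 248.1]), np.int32(144), array([-11.4, 115. ,  54. ]))]
s w [(array([329.5, 257.3]), np.int32(119), array([-1.3, 65. , 54. ])), (array([334.6, 273.9]), np.int32(126), array([-9.9, 18.4, 54. ])), (array([357.5, 288.5]), np.int32(143), array([ 12.9, -31.1,  54. ]))]
s b [(array([315.3, 242.6]), np.int32(115), array([-10.5, 115.2,  54. ]))]
[-96.5  32.1  82.2]
[-100.1   40.6   84.5]
[-93.6  38.9  79.3]
[ -28.8 -210.3    0. ]
[ -21.6 -212.     0. ]
[117.9 -98.6   0. ]
[123.1 -98.3   0. ]
[121.4  64.8   0. ]
[0.5187 0.0075 0.042 ]
[ 0.5622 -0.1309  0.0825]
```

In the tool's units: 0.0346 m / 0.75 = 0.0461, 0.0145 m / 0.75 = 0.0193.

Call:
{"api": "pendant", "payload": {"offsets": "0 -0.0176 -0.0103 0.0461 0 0 0\n0 -0.0176 -0.0103 0.0461 0 0 0\n0 -0.0176 -0.0103 0.0461 0 0 0\n0 -0.0176 -0.0103 0.0461 0 0 0\n0 -0.0176 -0.0103 0.0461 0 0 0\n0 -0.0176 -0.0103 0.0461 0 0 0\n0 0 0 0.0193 0 0 0\n0 0 0 0.0193 0 0 0\n0 0 0 0 0 0 0", "grip_force": 20}}

```text
clock: 4.72
position: [0.6023, -0.06, 0.0438]
ee_rot: [-0.001, -0.038, 0.999, -0.0]
wrist_force: [-0.3, 0.5, 0.0]
grip_width: 0.0004
gripper_force: 0.0
```

```bash
python3 - <<'E'
from h import *
from fit import dz
s=ctrl.sense(); print(dz(s["position"]))
E
```

```text
doser [ 0.5557 -0.0302  0.0648]
[5.3 1.3 6.6 2.5 2.9 0.4 1.  2.3 1.5 1.2 1.7 4.6 2.3 0.3 2.8 0.8 1.8 2.
 0.6 1.  1.5 4.  1.3 2.6 0.7 2.6 2.9 1.9 3.1 1.5 0.2 0.3 0.3 0.8 0.2 1.5]
[ 44.8344 -32.6365  45.6984]
```

In the tool's units: 0.009 m / 0.75 = 0.012, 0.008 m / 0.75 = 0.0107.

Call:
{"api": "pendant", "payload": {"offsets": "0 0.012 0 -0.0013 0 0 0\n0 0.012 0 0 0 0 0\n0 0.012 0 0 0 0 0\n0 0.012 0 0 0 0 0\n0 0.012 0 0 0 0 0\n0 0.012 0 0 0 0 0\n0 0.012 0 0 0 0 0\n0 0.012 0 0 0 0 0\n0 0.0107 0 0 0 0 0\n0 0.0067 0 0 0 0 0"}}

```text
clock: 5.65
position: [0.5165, -0.0665, 0.047]
ee_rot: [-0.0, -0.038, 0.999, 0.0]
wrist_force: [0.2, -0.2, -0.1]
grip_width: 0.0002
gripper_force: 0.0
```

Call:
{"api": "pendant", "payload": {"offsets": "0 0 0 0 0 0 0\n0 0 0 -0.04 0 0 0\n0 -0.048 0.0267 0 0 0 0\n0 -0.048 0.0267 0 0 0 0\n0 -0.008 0.0113 0 0 0 0\n0 0 0 0.0193 0 0 0\n0 0 0 0.0193 0 0 0\n0 0 0 0 0 0 0"}}

```text
clock: 6.32
position: [0.5906, -0.0112, 0.0456]
ee_rot: [-0.002, -0.039, 0.999, -0.0]
wrist_force: [-0.4, 0.7, 0.1]
grip_width: 0.0004
gripper_force: 0.0
```

```bash
python3 - <<'E'
from h import *
s=ctrl.sense(); print(s["position"])
f,W=grab("side"); save(f,"s2.png",(220,190,460,410),2.4)
E
```

```text
[ 0.5905865  -0.01121778  0.04557047]
```

View pics/s2.png

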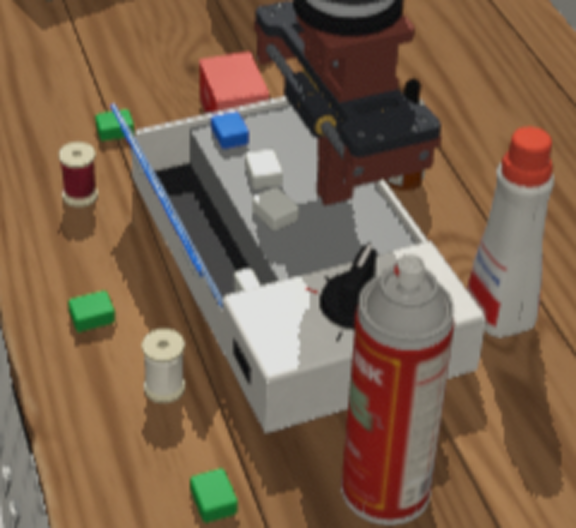

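The first tablet is in the trough, at (245,283) in the crop. The fingers stand behind the second one (275,208), and blue (230,130) is untouched.

In the tool's units: 0.0085 m / 0.75 = 0.0113, 0.005 m / 0.75 = 0.0067.

Call:
{"api": "pendant", "payload": {"offsets": "0 0.0113 0 0 0 0 0\n0 0.0113 0 0 0 0 0\n0 0.0113 0 0 0 0 0\n0 0.0113 0 0 0 0 0\n0 0.0113 0 0 0 0 0\n0 0.0113 0 0 0 0 0\n0 0.0113 0 0 0 0 0\n0 0.0113 0 0 0 0 0\n0 0.0067 0 0 0 0 0\n0 0.004 0 0 0 0 0"}}

```text
clock: 7.2
position: [0.5151, -0.0179, 0.048]
ee_rot: [-0.0, -0.039, 0.999, 0.0]
wrist_force: [0.8, -0.6, -0.5]
grip_width: 0.0004
gripper_force: 0.0
```

Call:
{"api": "pendant", "payload": {"offsets": "0 0 0 0 0 0 0\n0 0 0 -0.04 0 0 0\n0 -0.048 0.0267 0 0 0 0\n0 -0.048 0.0267 0 0 0 0\n0 -0.008 0.008 0 0 0 0\n0 0 0 0.0193 0 0 0\n0 0 0 0.0193 0 0 0\n0 0 0 0 0 0 0"}}

```text
clock: 7.87
position: [0.589, 0.0345, 0.0465]
ee_rot: [-0.002, -0.039, 0.999, -0.0]
wrist_force: [-0.5, -0.6, -0.4]
grip_width: 0.0008
gripper_force: 0.0
```

Call:
{"api": "pendant", "payload": {"offsets": "0 0.0113 0 0 0 0 0\n0 0.0113 0 0 0 0 0\n0 0.0113 0 0 0 0 0\n0 0.0113 0 0 0 0 0\n0 0.0113 0 0 0 0 0\n0 0.0113 0 0 0 0 0\n0 0.0113 0 0 0 0 0\n0 0.0113 0 0 0 0 0\n0 0.0067 0 0 0 0 0\n0 0.004 0 0 0 0 0"}}

```text
clock: 8.7
position: [0.5136, 0.0282, 0.049]
ee_rot: [-0.0, -0.039, 0.999, 0.0]
wrist_force: [-0.3, 0.5, -0.0]
grip_width: 0.0006
gripper_force: 0.0
```

Call:
{"api": "pendant", "payload": {"offsets": "0 0 0 0 0 0 0\n0 0 0 -0.0467 0 0 0\n0 -0.048 0 -0.0267 0 0 0\n0 -0.048 0 -0.04 0 0 0\n0 0 0 -0.0467 0 0 0\n0 0 0 -0.0467 0 0 0\n0 0 0 -0.0467 0 0 0\n0 0 0 -0.0133 0 0 0\n0 0 0 0 0 0 0"}}

```text
clock: 9.45
position: [0.5847, 0.0335, 0.2491]
ee_rot: [0.003, -0.038, 0.999, 0.001]
wrist_force: [0.8, -0.1, -0.7]
grip_width: 0.0005
gripper_force: 0.0
```

```bash
python3 - <<'E'
from h import *
f,W=grab("wrist"); save(f,"w3.png",(170,100,490,340),2.4); np.savez("w3.npz",c=f["color"],K=f["K"],W=W)
E
```

```text
(no output)
```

View pics/w3.png

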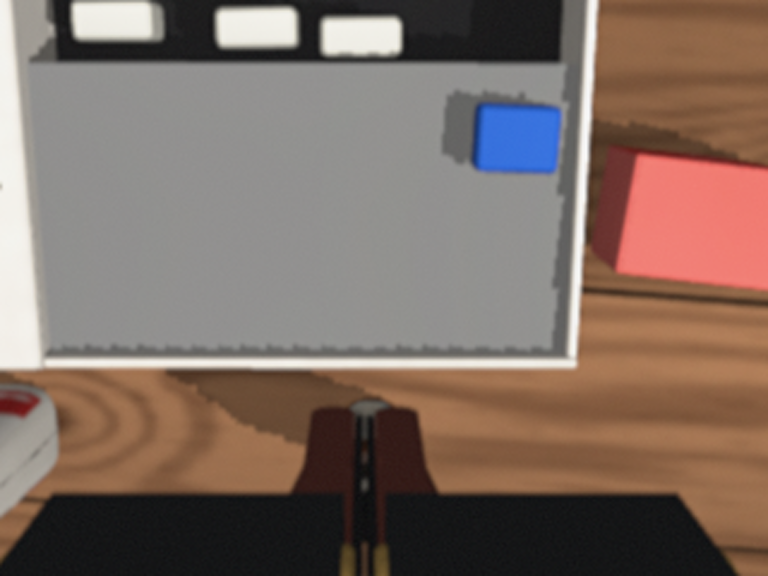

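All three white tablets lie in the trough, at (115,20), (257,27) and (361,36). Blue is still on the deck at (517,138). Next is the lid: I go over to the front side, then push.

In the tool's units: 0.033 m / 0.75 = 0.044, 0.0306 m / 0.75 = 0.0408.

Call:
{"api": "pendant", "payload": {"offsets": "0 0.0408 -0.0059 0.0317 0 0 0\n0 0.0408 -0.0059 0.0317 0 0 0\n0 0.0408 -0.0059 0.0317 0 0 0\n0 0.0408 -0.0059 0.0317 0 0 0\n0 0.0408 -0.0059 0.0317 0 0 0\n0 0 0 0.044 0 0 0\n0 0 0 0.044 0 0 0\n0 0 0 0 0 0 0"}}

```text
clock: 10.17
position: [0.4257, -0.001, 0.0552]
ee_rot: [-0.006, -0.039, 0.999, -0.001]
wrist_force: [-1.5, -0.2, 0.2]
grip_width: 0.0002
gripper_force: 0.0
```

```bash
python3 - <<'E'
from h import *
f,W=grab("side"); save(f,"s4.png",(220,190,460,410),2.4); print(ctrl.sense()["position"])
E
```

```text
[ 0.4275984  -0.00100255  0.05762619]
```

View pics/s4.png

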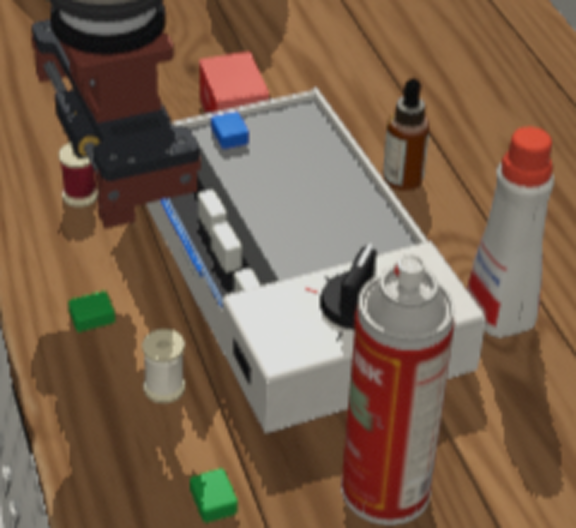

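The fingers stand in front of the open lid at (120,200) without contact. Now I push it over and press it down.

In the tool's units: -0.009 m / 0.75 = -0.012, -0.008 m / 0.75 = -0.0107.

Call:
{"api": "pendant", "payload": {"offsets": "0 -0.0107 0 -0.0053 0 0 0\n0 -0.012 0 0 0 0 0\n0 -0.012 0 0 0 0 0\n0 -0.012 0 0 0 0 0\n0 -0.012 0 0 0 0 0\n0 -0.012 0 0 0 0 0\n0 -0.012 0 0 0 0 0\n0 -0.0107 0 0 0 0 0\n0 0 0 0 0 0 0"}}

```text
clock: 10.97
position: [0.4956, 0.0048, 0.062]
ee_rot: [-0.007, -0.039, 0.999, -0.0]
wrist_force: [-10.8, -0.2, -5.8]
grip_width: 0.0002
gripper_force: 5.1
```

```bash
python3 - <<'E'
from h import *
from fit import dz
print(dz(ctrl.sense()["position"]))
E
```

```text
doser [ 0.5557 -0.0302  0.0648]
[5.3 1.3 6.6 2.5 2.9 0.4 1.  2.3 1.5 1.2 1.7 4.6 2.3 0.3 2.8 0.8 1.8 2.
 0.6 1.  1.5 4.  1.3 2.6 0.7 2.6 2.9 1.9 3.1 1.5 0.2 0.3 0.3 0.8 0.2 1.5]
[-57.8022  38.7606  62.0864]
```

Call:
{"api": "pendant", "payload": {"offsets": "0 -0.004 0 0.0067 0 0 0\n0 0 0 0.0067 0 0 0\n0 0 0 0.0053 0 0 0\n0 0 0 0.004 0 0 0\n0 0 0 0 0 0 0"}}

```text
clock: 11.48
position: [0.5007, 0.0051, 0.0459]
ee_rot: [-0.004, -0.039, 0.999, -0.0]
wrist_force: [-6.0, -1.0, -1.3]
grip_width: 0.0005
gripper_force: 3.6
```

```bash
python3 - <<'E'
from h import *
f,W=grab("side"); save(f,"s5.png",(220,190,460,410),2.4); print(ctrl.sense()["position"],ctrl.sense()["wrist_force"])
E
```

```text
[0.50069864 0.00516764 0.04606782] [-6.63390176 -0.22408978 -1.36556799]
```

View pics/s5.png

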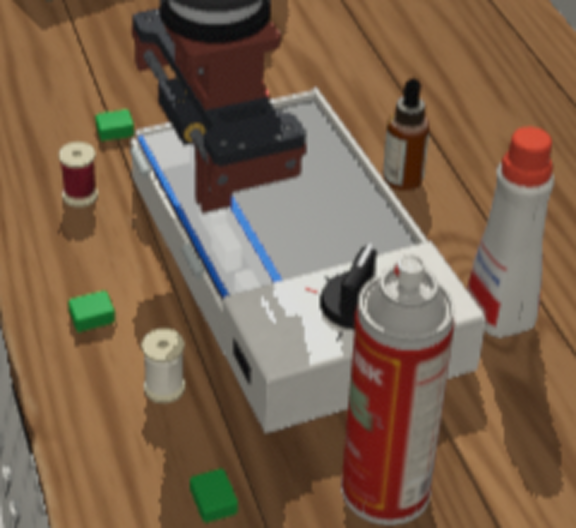

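The lid lies nearly flat over the trough, its blue edge at (255,240). I press it once more nearer the free edge, then lift away.

In the tool's units: -0.01 m / 0.75 = -0.0133, 0.004 m / 0.75 = 0.0053.

Call:
{"api": "pendant", "payload": {"offsets": "0 0 0 -0.0133 0 0 0\n0 -0.0133 0 0 0 0 0\n0 0 0 0.0107 0 0 0\n0 0 0 0.0053 0 0 0\n0 0 0 0.0027 0 0 0\n0 0 0 0 0 0 0"}}

```text
clock: 12.03
position: [0.517, 0.0065, 0.0457]
ee_rot: [0.002, -0.038, 0.999, 0.001]
wrist_force: [-4.0, 0.8, 26.2]
grip_width: 0.0006
gripper_force: 12.7
```

Call:
{"api": "pendant", "payload": {"offsets": "0 0 0 -0.0133 0 0 0\n0 0 0 -0.04 0 0 0\n0 0 0 -0.0467 0 0 0\n0 -0.0467 0 -0.0267 0 0 0\n0 -0.0467 0 -0.0267 0 0 0\n0.088 -0.0267 -0.04 -0.0267 0 0 0\n0.088 0 -0.0467 -0.0267 0 0 0\n0.088 0 0 -0.0267 0 0 0\n0.088 0 0 0 0 0 0\n0.088 0 0 0 0 0 0"}}

```text
clock: 12.87
position: [0.6098, -0.0521, 0.219]
ee_rot: [0.001, -0.038, 0.999, 0.0]
wrist_force: [-0.5, 0.3, 0.0]
grip_width: 0.0302
gripper_force: 0.0
```

```bash
python3 - <<'E'
from h import *
import h
from fit import dz
np.set_printoptions(precision=4,suppress=True)
f,W=grab("wrist"); np.savez("w6.npz",c=f["color"],K=f["K"],W=W)
for t in ["dial_grip","lid_edge"]:
    for d in ctrl.place_of(t,"wrist")[:2]: p=pt(W,d["location"]); print(t,p,dz(p),proj(f,W,p),round(d["confidence"],2))
print(dz(ctrl.sense()["position"]), ctrl.sense()["position"],ctrl.sense()["ee_rot"])
a=np.load("dose.npy"); c,s=np.cos(a[2]),np.sin(a[2])
w=lambda x,y,z: np.array([a[0]+(c*x-s*y)/1e3,a[1]+(s*x+c*y)/1e3,z/1e3])
# top-down rectified image of housing + lid at z=55 for viewing, 4 px/mm, right part: dial-top plane z=91
def rect(z,x0,x1,y0,y1,k):
    P=np.float32([proj(f,W,w(x,y,z)) for x,y in ((x1,y1),(x1,y0),(x0,y0),(x0,y1))]); w_,h_=int((y1-y0)*k),int((x1-x0)*k)
    return cv2.warpPerspective(f["color"],cv2.getPerspectiveTransform(P,np.float32([[0,0],[w_,0],[w_,h_],[0,h_]])),(w_,h_))[:,:,::-1]
A=rect(91.5,-45,45,-146,-56,4); B=rect(55,-45,45,-146,-56,4)
cv2.imwrite("pics/dial1.png",np.hstack([A,B]))
save(f,"w6.png",None,1)
E
```

```text
doser [ 0.5557 -0.0302  0.0648]
[5.3 1.3 6.6 2.5 2.9 0.4 1.  2.3 1.5 1.2 1.7 4.6 2.3 0.3 2.8 0.8 1.8 2.
 0.6 1.  1.5 4.  1.3 2.6 0.7 2.6 2.9 1.9 3.1 1.5 0.2 0.3 0.3 0.8 0.2 1.5]
dial_grip [ 0.5593 -0.1338  0.0844] [  -3.149  -103.6525   84.3745] [207.5914 147.3054] 0.73
lid_edge [0.5217 0.0046 0.0393] [-31.6879  36.8483  39.3355] [398.5389 110.839 ] 0.75
lid_edge [0.5408 0.0837 0.0514] [ -7.5162 114.606   51.449 ] [499.2972 144.0298] 0.55
[ 51.2754 -23.8817 217.396 ] [ 0.6084 -0.0507  0.2174] [-0.0011 -0.0394  0.9992  0.0001]
```

View pics/dial1.png

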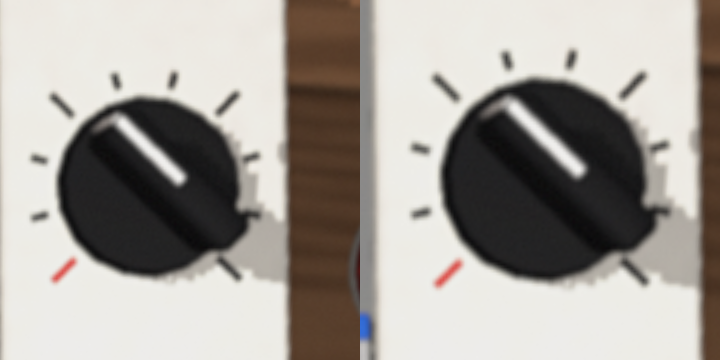

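View pics/w6.png

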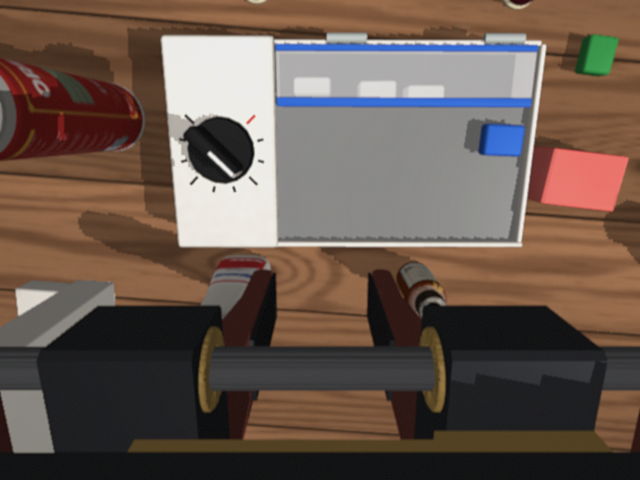

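The lid is shut flat (blue edge at y≈100 in the wrist picture), with blue at (503,140) left alone. The pointer line runs from (183,183) to (118,118), 45° left, at the long mark 3. So the dial is at 3 and needs three clicks.

The can and bottle leave no room to turn the gripper body around the dial. Instead I will push the bar's pointer end with closed fingers at a fixed yaw.

Units first: shifts go in shares of 0.75 m and turns go in shares of pi rad. So 0.03 m / 0.75 = 0.04, 0.029 m / 0.75 = 0.0387, -0.111 rad / 3.1416 = -0.0353.

Call:
{"api": "pendant", "payload": {"offsets": "0 0.04 -0.032 0 0 0 0\n0 0.0387 -0.032 0 0 0 0\n0 0 0 0 0 0 -0.0353\n0 0 0 0 0 0 -0.0353\n0 0 0 0 0 0 -0.0353\n0 0 0 0 0 0 -0.0353\n0 0 0 0 0 0 -0.035\n0 0 0 0 0 0 -0.035\n0 0 0 0 0 0 -0.035\n0 0 0 0 0 0 0"}}

```text
clock: 13.95
position: [0.5536, -0.1036, 0.2181]
ee_rot: [-0.0, -0.415, 0.91, 0.0]
wrist_force: [0.1, 0.1, -0.2]
grip_width: 0.0004
gripper_force: 0.0
```

```bash
cat > dial.py <<'E'
import io,contextlib
from h import *
with contextlib.redirect_stdout(io.StringIO()):
    from fit import dz,w,a
def state():
    s=ctrl.sense(); T=T_tool(); y=T[:3,1]; p=dz(s["position"])-np.array([0,-101,0])
    print("clock",s["clock"],"rel dial mm",p.round(1),"tool y deg in doser",round(np.degrees(np.arctan2(y[1],y[0])-a[2]),1),"F",s["wrist_force"].round(1),"q7",s["joint_pos"][6].round(2))
def angle(cam="wrist",name=None):
    f,W=grab(cam); k=4
    P=np.float32([proj(f,W,w(a,(x,y,91.5))) for x,y in ((25,-76),(25,-126),(-25,-126),(-25,-76))])
    im=cv2.warpPerspective(f["color"],cv2.getPerspectiveTransform(P,np.float32([[0,0],[200,0],[200,200],[0,200]])),(200,200))
    if name: cv2.imwrite("pics/"+name,im[:,:,::-1])
    hsv=cv2.cvtColor(im,cv2.COLOR_RGB2HSV); m=((hsv[...,2]>120)&(hsv[...,1]<60)).astype(np.uint8)
    yy,xx=np.mgrid[:200,:200]; m[(xx-100)**2+(yy-100)**2>88**2]=0
    n,l,st,ce=cv2.connectedComponentsWithStats(m)
    for i in range(1,n):
        if st[i,4]<150: continue
        (cx,cy),(ww,hh),_=cv2.minAreaRect(np.argwhere(l==i)[:,::-1].astype(np.float32))
        pts=np.argwhere(l==i)[:,::-1].astype(np.float32); vx,vy,_,_=cv2.fitLine(pts,cv2.DIST_L2,0,.01,.01).ravel()
        dx,dy=-(vy),-(vx)  # doser x up, y left
        c=np.array([100-ce[i][1],100-ce[i][0]]); 
        if c@[dx,dy]<0: dx,dy=-dx,-dy
        th=np.degrees(np.arctan2(dy,dx)); print(cam,"blob",st[i,4],"size",round(max(ww,hh)/k,1),round(min(ww,hh)/k,1),"centre",(c/k).round(1),"theta",th.round(1),"pos",round((135-th)/30,2))
E
python3 - <<'E'
from dial import *
state(); angle(); angle("top")
u=np.array([1,-1])/2**.5; v=np.array([1,1])/2**.5
def perp(c,th): n=np.array([-np.sin(th),np.cos(th)]); return n@c-13.5*abs(n@u)-10*abs(n@v)
for psi in range(115,-15,-10):
    c=26*np.array([np.cos(np.radians(psi)),np.sin(np.radians(psi))])
    ths=np.radians(np.arange(70,-80,-.5)); ok=[t for t in ths if perp(c,t)>=6]
    print(psi,c.round(1),"max theta",round(np.degrees(ok[0]),1), "pos",round((135-np.degrees(ok[0]))/30,2))
E
```

```text
clock 14.05 rel dial mm [ -6.8  27.6 218.2] tool y deg in doser 134.9 F [-0.5  0.5 -0.1] q7 2.6
wrist blob 3685 size 31.5 23.1 centre [13.9  0.9] theta -79.7 pos 7.16
wrist blob 927 size 22.2 4.7 centre [ 3.3 19.5] theta 170.1 pos -1.17
top blob 1749 size 19.3 11.7 centre [10.1  9. ] theta 44.2 pos 3.03
top blob 2266 size 30.9 7.1 centre [ -2.4 -17.9] theta 172.3 pos -1.24
top blob 192 size 8.3 1.8 centre [-7.7 -4.1] theta 134.8 pos 0.01
115 [-11.   23.6] max theta 59.0 pos 2.53
105 [-6.7 25.1] max theta 52.0 pos 2.77
95 [-2.3 25.9] max theta 45.5 pos 2.98
85 [ 2.3 25.9] max theta 27.5 pos 3.58
75 [ 6.7 25.1] max theta 14.0 pos 4.03
65 [11.  23.6] max theta 3.5 pos 4.38
55 [14.9 21.3] max theta -4.5 pos 4.65
45 [18.4 18.4] max theta -12.0 pos 4.9
35 [21.3 14.9] max theta -19.0 pos 5.13
25 [23.6 11. ] max theta -25.5 pos 5.35
15 [25.1  6.7] max theta -32.0 pos 5.57
5 [25.9  2.3] max theta -38.0 pos 5.77
-5 [25.9 -2.3] max theta -44.0 pos 5.97
```

In the tool's units: 0.036 m / 0.75 = 0.048, 0.026 m / 0.75 = 0.0347.

Call:
{"api": "pendant", "payload": {"offsets": "0 0 0.0027 0.048 0 0 0\n0 0 0 0.048 0 0 0\n0 0 0 0.048 0 0 0\n0 0 0 0.0347 0 0 0\n0 0 0 0.016 0 0 0\n0 0 0 0 0 0 0\n0 0 0 0 0 0 0"}}

```text
clock: 14.73
position: [0.5528, -0.103, 0.0731]
ee_rot: [-0.0, -0.412, 0.911, -0.0]
wrist_force: [0.7, -0.8, 1.0]
grip_width: 0.0007
gripper_force: 0.0
```

```bash
python3 - <<'E'
from dial import *
state(); angle("wrist","dw.png"); angle("top")
E
```

```text
clock 14.8333 rel dial mm [-6.5 28.3 74.5] tool y deg in doser 135.0 F [-0.3  0.3  1. ] q7 2.67
wrist blob 3498 size 29.6 13.5 centre [13.  -9.3] theta -119.0 pos 8.47
wrist blob 650 size 13.8 3.0 centre [4.4 4.5] theta 46.2 pos 2.96
wrist blob 378 size 8.7 3.9 centre [-0.5 16.2] theta 161.1 pos -0.87
top blob 24313 size 43.8 43.8 centre [0. 0.] theta -90.0 pos 7.5
```

In the tool's units: -0.0026 m / 0.75 = -0.0035, -0.0018 m / 0.75 = -0.0024.

Call:
{"api": "pendant", "payload": {"offsets": "0 -0.0008 -0.0035 0 0 0 0\n0 -0.0008 -0.0035 0 0 0 0\n0 -0.0021 -0.0021 0 0 0 0\n0 -0.0021 -0.0023 0 0 0 0\n0 -0.0016 -0.0024 0 0 0 0\n0 0 0 0 0 0 0"}}

```text
clock: 15.43
position: [0.5645, -0.1054, 0.0727]
ee_rot: [0.0, -0.413, 0.911, -0.0]
wrist_force: [-0.0, 0.7, -0.3]
grip_width: 0.0005
gripper_force: 0.0
```

```bash
python3 - <<'E'
from dial import *
state(); angle()
E
```

```text
clock 15.5333 rel dial mm [ 3.3 25.4 72.6] tool y deg in doser 135.1 F [1.1 0.2 0.1] q7 2.67
wrist blob 3565 size 32.8 12.8 centre [14.9 -6.3] theta -109.7 pos 8.16
wrist blob 717 size 17.5 2.5 centre [5.6 5.6] theta 45.4 pos 2.99
```

In the tool's units: -0.0025 m / 0.75 = -0.0033, -0.001 m / 0.75 = -0.0013.

Call:
{"api": "pendant", "payload": {"offsets": "0 -0.0013 -0.0033 0 0 0 0\n0 -0.0013 -0.0033 0 0 0 0\n0 0 0 0 0 0 0"}}

```text
clock: 15.83
position: [0.5661, -0.1058, 0.072]
ee_rot: [-0.003, -0.413, 0.911, 0.003]
wrist_force: [-6.8, 3.0, 3.2]
grip_width: 0.0006
gripper_force: 3.7
```

```bash
python3 - <<'E'
from dial import *
state(); angle()
E
```

```text
clock 15.9333 rel dial mm [ 5.5 24.9 72. ] tool y deg in doser 135.1 F [-7.7  4.   5.6] q7 2.67
wrist blob 3306 size 32.8 11.8 centre [15.4 -6. ] theta -109.5 pos 8.15
wrist blob 755 size 18.5 2.6 centre [6.4 5.7] theta 42.3 pos 3.09
wrist blob 195 size 7.1 2.8 centre [-13.6  15.9] theta -149.8 pos 9.49
```

Call:
{"api": "pendant", "payload": {"offsets": "0 -0.0005 -0.0033 0 0 0 0\n0 0 0 0 0 0 0"}}

```text
clock: 16.15
position: [0.5676, -0.1063, 0.0718]
ee_rot: [-0.003, -0.413, 0.911, 0.003]
wrist_force: [-7.9, 5.9, 5.3]
grip_width: 0.0004
gripper_force: 4.5
```

```bash
python3 - <<'E'
from dial import *
state(); angle()
E
```

```text
clock 16.25 rel dial mm [ 7.4 24.1 71.8] tool y deg in doser 135.1 F [-7.   4.5  3.6] q7 2.68
wrist blob 2868 size 32.2 10.6 centre [15.7 -6.9] theta -113.5 pos 8.28
wrist blob 792 size 19.8 2.5 centre [7.7 5. ] theta 33.3 pos 3.39
wrist blob 337 size 11.1 3.7 centre [-12.6  16.3] theta -147.5 pos 9.42
```

In the tool's units: -0.0022 m / 0.75 = -0.0029, -0.0015 m / 0.75 = -0.002.

```bash
python3 - <<'E'
import numpy as np
u=np.array([1,-1])/2**.5; v=np.array([1,1])/2**.5
def perp(c,th): n=np.array([-np.sin(th),np.cos(th)]); return n@c-8.2*abs(n@u)-10*abs(n@v)
prev=np.array([7.4,24.1])
for psi in range(73,-30,-8):
    c=25*np.array([np.cos(np.radians(psi)),np.sin(np.radians(psi))])
    ths=np.radians(np.arange(70,-80,-.5)); ok=[t for t in ths if perp(c,t)>=6]; d=c-prev; prev=c
    print(psi,c.round(1),"pos",round((135-np.degrees(ok[0]))/30,2),"tool d",round(-(d[0]+d[1])*.707,1),round((-d[0]+d[1])*.707,1))
E
```

```text
73 [ 7.3 23.9] pos 3.42 tool d 0.2 -0.1
65 [10.6 22.7] pos 3.83 tool d -1.4 -3.2
57 [13.6 21. ] pos 4.2 tool d -1.0 -3.4
49 [16.4 18.9] pos 4.52 tool d -0.5 -3.5
41 [18.9 16.4] pos 4.78 tool d -0.0 -3.5
33 [21.  13.6] pos 5.03 tool d 0.5 -3.5
25 [22.7 10.6] pos 5.25 tool d 1.0 -3.4
17 [23.9  7.3] pos 5.47 tool d 1.4 -3.2
9 [24.7  3.9] pos 5.67 tool d 1.8 -3.0
1 [25.   0.4] pos 5.87 tool d 2.2 -2.7
-7 [24.8 -3. ] pos 6.12 tool d 2.6 -2.3
-15 [24.1 -6.5] pos 6.52 tool d 2.9 -2.0
-23 [23.  -9.8] pos 6.88 tool d 3.1 -1.5
```

Call:
{"api": "pendant", "payload": {"offsets": "0 -0.0013 -0.0029 0 0 0 0\n0 -0.0005 -0.002 0 0 0 0\n0 0 0 0 0 0 0"}}

```text
clock: 16.55
position: [0.5724, -0.1083, 0.0718]
ee_rot: [-0.002, -0.413, 0.911, 0.002]
wrist_force: [-4.3, 4.3, 1.2]
grip_width: 0.0006
gripper_force: 2.9
```

```bash
python3 - <<'E'
from dial import *
state(); angle()
E
```

```text
clock 16.65 rel dial mm [11.7 21.9 71.7] tool y deg in doser 135.1 F [-5.6  4.3  1.2] q7 2.68
wrist blob 3106 size 28.5 22.7 centre [14.3 -3.9] theta -95.3 pos 7.68
wrist blob 923 size 19.8 5.2 centre [-9.6 17.2] theta -151.7 pos 9.56
```

In the tool's units: -0.0026 m / 0.75 = -0.0035, -0.0024 m / 0.75 = -0.0032.

```bash
sed -i 's/>88\*\*2/>(R0*4)**2/; s/name=None):/name=None,R0=15):/; s/st\[i,4\]<150/st[i,4]<60/' dial.py
python3 - <<'E'
from dial import *
angle(R0=15); angle(R0=12)
E
```

```text
wrist blob 646 size 15.7 2.6 centre [7.  1.8] theta 15.0 pos 4.0
wrist blob 520 size 12.6 2.6 centre [5.5 1.4] theta 15.0 pos 4.0
```

Call:
{"api": "pendant", "payload": {"offsets": "0 -0.0011 -0.0035 0 0 0 0\n0 -0.0005 -0.0032 0 0 0 0\n0 0 0 0 0 0 0"}}

```text
clock: 17.15
position: [0.5763, -0.1097, 0.0712]
ee_rot: [-0.003, -0.413, 0.911, 0.003]
wrist_force: [-4.2, 5.4, -1.6]
grip_width: 0.0005
gripper_force: 2.5
```

```bash
python3 - <<'E'
from dial import *
state(); angle(R0=15); angle(R0=12)
E
```

```text
clock 17.25 rel dial mm [16.9 19.2 71.7] tool y deg in doser 135.1 F [-1.3  2.1 -2. ] q7 2.68
wrist blob 623 size 15.5 2.5 centre [ 7.2 -0.1] theta 0.0 pos 4.5
wrist blob 525 size 12.5 2.6 centre [ 5.7 -0.4] theta -1.9 pos 4.56
```

In the tool's units: -0.0025 m / 0.75 = -0.0033, 0.0002 m / 0.75 = 0.0003.

Call:
{"api": "pendant", "payload": {"offsets": "0 0 -0.0033 0 0 0 0\n0 0.0003 -0.0033 0 0 0 0\n0 0 0 0 0 0 0"}}

```text
clock: 17.6
position: [0.5836, -0.1157, 0.0729]
ee_rot: [0.0, -0.413, 0.911, 0.0]
wrist_force: [-0.8, 2.2, 0.8]
grip_width: 0.0004
gripper_force: 1.2
```

```bash
python3 - <<'E'
from dial import *
state(); angle()
E
```

```text
clock 17.7 rel dial mm [22.3 13.8 72.9] tool y deg in doser 135.1 F [-0.6  3.1  0.2] q7 2.69
wrist blob 683 size 15.7 3.1 centre [ 6.7 -2. ] theta -15.3 pos 5.01
wrist blob 322 size 13.0 2.7 centre [ 2.7 13.5] theta 167.7 pos -1.09
```

Call:
{"api": "pendant", "payload": {"offsets": "0 0.0008 -0.0033 0 0 0 0\n0 0.0011 -0.0031 0 0 0 0\n0 0 0 0 0 0 0"}}

```text
clock: 18.0
position: [0.5848, -0.1168, 0.0724]
ee_rot: [-0.0, -0.414, 0.91, 0.002]
wrist_force: [-3.6, 10.4, 2.3]
grip_width: 0.0003
gripper_force: 4.2
```

```bash
python3 - <<'E'
from dial import *
state(); angle()
E
```

```text
clock 18.1 rel dial mm [23.5 12.6 72.4] tool y deg in doser 135.2 F [-3.1 10.1  2. ] q7 2.69
wrist blob 699 size 15.7 3.1 centre [ 6.6 -2.1] theta -16.4 pos 5.05
wrist blob 459 size 15.8 3.5 centre [ 3.1 13. ] theta 166.4 pos -1.05
```

In the tool's units: -0.0015 m / 0.75 = -0.002, 0.0008 m / 0.75 = 0.0011.

Call:
{"api": "pendant", "payload": {"offsets": "0 0.0011 -0.002 0 0 0 0\n0 0 0 0 0 0 0\n0 0 0 0 0 0 0"}}

```text
clock: 18.4
position: [0.5867, -0.1209, 0.0727]
ee_rot: [0.0, -0.413, 0.911, 0.0]
wrist_force: [1.2, 3.3, -1.4]
grip_width: 0.0004
gripper_force: 1.7
```

```bash
python3 - <<'E'
from dial import *
state(); angle()
E
```

```text
clock 18.5 rel dial mm [25.1  7.6 72.8] tool y deg in doser 135.1 F [ 1.5  1.7 -1.3] q7 2.7
wrist blob 743 size 15.7 3.1 centre [ 6.1 -3.2] theta -26.4 pos 5.38
wrist blob 759 size 20.2 5.3 centre [ 4. 12.] theta -17.7 pos 5.09
```

Call:
{"api": "pendant", "payload": {"offsets": "0 0.0012 -0.0019 0 0 0 0\n0 0 0 0 0 0 0\n0 0 0 0 0 0 0"}}

```text
clock: 18.8
position: [0.5868, -0.1246, 0.0729]
ee_rot: [-0.0, -0.412, 0.911, -0.001]
wrist_force: [-0.0, -0.5, 0.7]
grip_width: 0.0001
gripper_force: 0.0
```

```bash
python3 - <<'E'
from dial import *
state(); angle()
E
```

```text
clock 18.9 rel dial mm [24.8  5.  72.8] tool y deg in doser 135.0 F [-0.8  0.6  0. ] q7 2.7
wrist blob 928 size 21.4 5.8 centre [ 3.9 11.7] theta -18.3 pos 5.11
wrist blob 739 size 15.6 3.2 centre [ 5.4 -4.4] theta -38.1 pos 5.77
```

In the tool's units: 0.004 m / 0.75 = 0.0053, -0.001 m / 0.75 = -0.0013.

Call:
{"api": "pendant", "payload": {"offsets": "0 -0.0013 0.0053 0 0 0 0\n0 0 0.0053 0 0 0 0\n0 0 0 0 0 0 0"}}

```text
clock: 19.2
position: [0.5806, -0.1164, 0.0726]
ee_rot: [-0.0, -0.413, 0.911, 0.0]
wrist_force: [0.1, 0.1, -0.4]
grip_width: 0.0005
gripper_force: 0.0
```

```bash
python3 - <<'E'
from dial import *
state(); angle(); angle(R0=12)
E
```

```text
clock 19.3 rel dial mm [19.9 12.8 72.8] tool y deg in doser 135.1 F [ 0.1 -0.   0.7] q7 2.69
wrist blob 666 size 15.4 2.7 centre [ 5. -5.] theta -44.6 pos 5.99
wrist blob 308 size 11.6 2.7 centre [ 1.9 13.6] theta 170.2 pos -1.17
wrist blob 533 size 12.4 2.8 centre [ 4. -4.] theta -44.7 pos 5.99
```

The dial sits at 5.99, so position 6. I lift off, move clear and take a last look.

In the tool's units: -0.035 m / 0.75 = -0.0467, -0.03 m / 0.75 = -0.04.

Call:
{"api": "pendant", "payload": {"offsets": "0 0 0.004 -0.0133 0 0 0\n0 0 0 -0.04 0 0 0\n0 0 0 -0.0467 0 0 0\n0 0 0 -0.0467 0 0 0\n0 0 0 -0.0467 0 0 0\n0 0 0 -0.0267 0 0 0\n0 0.04 0.0133 -0.0133 0 0 0\n0 0.04 0.0267 -0.0133 0 0 0\n0 0.04 0.0267 0 0 0 0\n0 0.04 0.0267 0 0 0 0"}}

```text
clock: 20.23
position: [0.4461, -0.1599, 0.2589]
ee_rot: [0.001, -0.413, 0.911, -0.0]
wrist_force: [-1.1, -0.3, 0.0]
grip_width: 0.0006
gripper_force: 0.0
```

Call:
{"api": "pendant", "payload": {"offsets": "0 0.0267 0.04 0 0 0 0\n0 0 0.0467 0 0 0 0\n0 0 0 0 0 0 0\n0 0 0 0 0 0 0"}}

```text
clock: 20.57
position: [0.3844, -0.1309, 0.2585]
ee_rot: [0.001, -0.413, 0.911, 0.0]
wrist_force: [-0.0, 0.4, 1.3]
grip_width: 0.0002
gripper_force: 0.0
```

```bash
python3 - <<'E'
from dial import *
state()
for cam in ("top","side"):
    f,W=grab(cam); crop=(235,175,455,335) if cam=="top" else (220,190,460,410); im=f["color"][crop[1]:crop[3],crop[0]:crop[2],::-1]
    im=cv2.resize(im,(400,int(400*im.shape[0]/im.shape[1]))); globals()[cam]=cv2.copyMakeBorder(im,0,400-im.shape[0],0,0,cv2.BORDER_CONSTANT)
    for t in ["dropper","bottle_white","spool_0","soap_box","starch","lid_edge","tab_blue_centre"]:
        for d in ctrl.place_of(t,cam)[:2]:
            if d["confidence"]>.5: print(cam,t,pt(W,d["location"]).round(3))
cv2.imwrite("pics/final.png",np.hstack([globals()["top"],globals()["side"]]))
angle("top")
E
```

```text
clock 20.6667 rel dial mm [-175.7   10.6  258.5] tool y deg in doser 135.1 F [ 0.4 -0.   0.1] q7 2.59
top dropper [0.675 0.044 0.   ]
top bottle_white [ 0.685 -0.119  0.001]
top spool_0 [ 0.413  0.097 -0.001]
top spool_0 [ 0.428 -0.118  0.002]
top soap_box [ 0.565  0.161 -0.001]
top soap_box [ 0.43  -0.117  0.   ]
top starch [ 0.541 -0.24  -0.001]
top lid_edge [0.518 0.003 0.043]
top lid_edge [ 0.539 -0.243 -0.001]
top tab_blue_centre [0.54  0.082 0.049]
side dropper [0.674 0.045 0.   ]
side bottle_white [ 0.683 -0.122  0.004]
side spool_0 [ 0.429 -0.111 -0.004]
side spool_0 [0.414 0.097 0.001]
side soap_box [0.564 0.164 0.002]
side starch [0.534 0.085 0.046]
side starch [ 0.547 -0.244  0.001]
side lid_edge [0.52  0.008 0.043]
side tab_blue_centre [0.537 0.086 0.048]
top blob 1190 size 15.1 5.4 centre [ 4.8 -6.1] theta -44.2 pos 5.97
```

View pics/final.png

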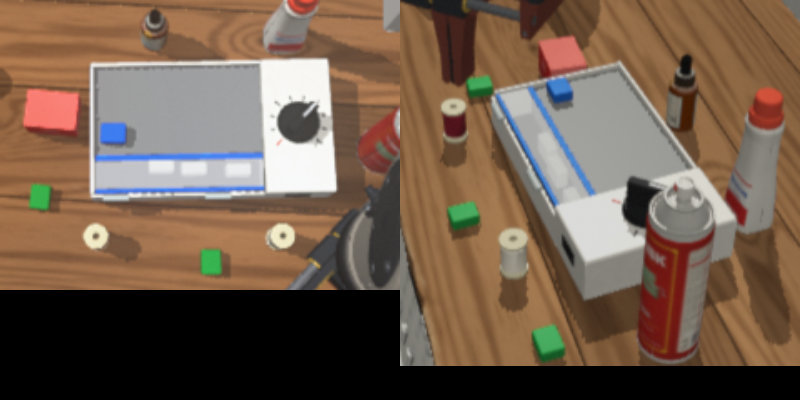

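The final view shows the three white tablets under the shut lid at (160,167), (193,168) and (238,169), with blue on the deck at (113,133). The dial at (298,122) points up-right to mark 6, and the bystanders are unmoved.

```bash
python3 -c "
from station import ctrl
print(ctrl.job_done())"
```

```text
the job is handed in; nothing more can be done
None
```

The job is done and handed in at about 21 s: the three white tablets are in the trough, the blue one is still on the deck, the lid is shut, the dial is at position 6 without having run past it, and nothing around the doser moved.

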